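Flip the dish marker to clean

ROBOT

A 6-joint arm with a two-finger parallel gripper is mounted at the origin on the work surface. World frame = base frame: x ahead of the robot, y to its left, z up, the work surface at z = 0. Lengths are in mm, angles in rad, forces in N, time in s.
With the tool pointing down it reaches from about 400 to 925 mm from the base axis. Payload 12.5 kg.
Tool frame: the origin (TCP) lies midway between the tips of the shut fingers; the grasp point (between the pads) lies 19 mm behind it; z points along the fingers, y is the line along which they close (so a half turn about z gives the same grasp; the last joint's range is limited). The gripper opens to 95 mm and grips with 3 to 60 N. Pads are 20 mm wide; open, the fingers measure 119 mm over their backs; the gripper's body (75 mm by 180 mm) begins 59 mm behind the grasp point.
Start: joints at [1.035, 0.491, 1.559, -0, 1.092, -0.106], TCP at [260.419, 568.184, 176.261] pointing down, gripper open.
Joint ranges: [-3.1, 3.1], [-0.84, 2.19], [0.05, 2.79], [-1.13, 4.28], [0.06, 2.93], [-2.69, 2.69]. Speed limits (rad/s): [2.22, 2.22, 2.79, 3.14, 3.14, 3.14].

INTERFACE

Orientations are given as [roll, pitch, yaw] about the fixed x, y, z axes, in that order (R = Rz(yaw) Ry(pitch) Rx(roll)).
In Python, from cell import state, read_camera, camera_info, env gives the robot as it stands.
- The arm moves only by the tool move_arm, never from a script. Its argument "commands" is a list of rows, each a list of 3 entries, a list of its own where there are three numbers: the shift along the world's x, y, z in cm, then the turn, a rotation vector about the world's x, y, z in degrees, then the opening, from 0 (shut) to 1 (fully open). A call has 1 to 10 rows; each row shifts and turns the commanded pose from where the row before left it; what a row does not reach is not made up. A row lasts 1/10 s, in which the tool goes at most 50 mm and 8.59 degrees, less where a joint would pass 70% of its speed; a pose out of reach is approached as far as the arm can. A call with a gripper value outside its range is refused whole. The fingers move at their own pace and stop on an object; the grip force is fixed at half the most. Time passes only in rows, so rows that do not move let the fingers close. It gives the time, the measured TCP pose, the force, the opening and the grip force at its end, in the units of the state.
- state(): the state, without advancing time (a new reading comes with each control period).
- read_camera(name): name is "scene" or "top" or "wrist"; returns the picture (400x640x3 uint8, blue, green, red); there is no depth.
- camera_info(name): a dict with "K" (3x3 intrinsics, pixels), "cam_to_world" (4x4, takes a point from camera to world coordinates). Camera axes: x right, y down, z forward; pixel columns grow to the right and rows downward; lengths in mm; the calibration is good to about 2 mm. A picture is of the moment at which its call begins: read the wrist's pose just before it. camera_info takes no time and is no camera call; for the wrist camera it gives the pose at the moment of the call.
- env.job_done(): hands the job in; it is judged then, once.
The state is a dict: "t": time; "joints": joint angles; "qvel": joint speeds; "tau": joint torques, N m; "eef_pos": TCP position; "tcp_rot": TCP orientation; "ft_force": force on the tool from outside, world axes, zero at the start; "moment": the same for the moment, N m; "opening": opening from 0.0 (shut) to 1.0 (fully open); "grip_force": force on a finger pad.
Only numpy, scipy, OpenCV 4.12 (cv2) and the standard library are available. Lean on these libraries where they do the work, as an engineer would, in place of code of your own. Each camera call takes 0.05 s, during which the arm holds its last target. There are 200 camera calls.

TASK

The washing-up is dry: on the marker with the blue stand, push the paddle right over its pivot so that it lies flat on the far side with its green face up. Only push it: do not pinch the paddle, and keep the blue stand on its spot on the worktop without lifting or tipping it, leave the yellow marker and all the crockery and other things where they are, and finish clear of everything.

Things in the scene. Friction and masses are not known exactly. Their poses are not given: they have to be found in the camera images.
- blue_stand: Loose blue plastic marker stand, 0.9 kg. Origin: centre of the underside of its 130 (x) x 100 (y) x 12 mm base, z up; its x is the world x turned by up to 17 degrees. Two posts (22 along x, 12 along y, at y = +41 and -41 mm, 111 mm tall) carry a pivot pin along y, 100 mm up. Open under the paddle.
- blue_paddle (a joint): Paddle on the blue stand's pin, 60 mm wide, 85 mm from pivot to free edge, 6 mm thick. Angle in rad: 0 = level on the stand's -x side (towards the robot), orange face up; pi/2 = upright; pi = level on the +x side, green face up. Stops at 0 and pi. Stiff hinge: stays where left, about 1 N at the free edge moves it. Starts at 0 to 0.12.
- blue_pivot (a point): Middle of the blue stand's pivot pin, 100 mm above the underside of the stand; axes as the stand's (y along the pin).
- blue_edge (a point): Middle of the free edge of the blue stand's paddle, 85 mm from the pivot, mid-thickness.
- blue_orange_face: Orange half (3 mm thick, white disc on it) of the blue stand's paddle. Origin on the pivot axis; -x runs along the paddle to its free edge, +z out of the orange face.
- blue_green_face: Green half (3 mm thick, white tick on it) of the blue stand's paddle, back to back with the orange. Same frame: -x to the free edge, -z out of the green face.
- yellow_stand: Loose yellow plastic marker stand, 0.9 kg. Origin: centre of the underside of its 130 (x) x 100 (y) x 12 mm base, z up; its x is the world x turned by up to 17 degrees. Two posts (22 along x, 12 along y, at y = +41 and -41 mm, 111 mm tall) carry a pivot pin along y, 100 mm up. Open under the paddle. To be left alone.
- yellow_paddle (a joint): Paddle on the yellow stand's pin, 60 mm wide, 85 mm from pivot to free edge, 6 mm thick. Angle in rad: 0 = level on the stand's -x side (towards the robot), orange face up; pi/2 = upright; pi = level on the +x side, green face up. Stops at 0 and pi. Stiff hinge: stays where left, about 1 N at the free edge moves it. Starts at 0 to 0.12. To be left alone.
- mug: White ceramic mug, 80 mm across, 90 mm tall, handle at its +y. Bystander; origin at the centre of its underside.
- soap: White dish soap bottle with a blue cap, 64 mm across, 190 mm tall. Bystander; origin at the centre of its underside.
- lunchbox: Clear plastic open lunch box, 170 (its x) x 110 x 55 mm. Bystander; origin at the centre of its underside.
- spoon: Steel spoon lying on the worktop along its own x, 170 mm long. Bystander; origin at its underside, mid-length.
- bowl: Blue ceramic bowl, 120 mm across, 55 mm tall. Bystander; origin at the centre of its underside.
- tumbler: Green glass tumbler, 68 mm across, 100 mm tall. Bystander; origin at the centre of its underside.

How it is judged:
By the outcome, as a careful person would: the job done as asked, in the order asked, and still so for the second after the job is handed in, with the robot touching nothing.
It also fails if it takes over 43 s, if anything falls off the work surface, if the arm or the gripper's body presses on something with over 40 N, if the wrist force passes 120 N, or if a joint passes its speed limit or range.

## Working session

There is one attempt and no reset: what is moved stays moved. The work goes in short steps, Python scripts to look and compute and a tool call to move; the robot and the scene stay as the last step left them, time stands still between calls to the robot, and variables do not carry over. Pictures are saved under pics/ and viewed, at most 10 in all, crops included, and the job is handed in when it is done.

Besides the shell and the picture viewer there is one more tool, called after "Call:" by a JSON object that holds its "op" and its "data", one argument or row to a line. move_arm: Moves the arm, as the interface text tells. Its arguments: {"type":"object","properties":{"commands":{"type":"array"}},"required":["commands"]}

```bash
mkdir -p pics; python3 - <<'E'
from cell import *
import cv2
for n in("top","scene"):
    cv2.imwrite(f"pics/{n}0.png",read_camera(n)); i=camera_info(n); print(n,i["K"],i["cam_to_world"])
s=state();print(s["t"],s["eef_pos"],s["tcp_rot"],s["opening"])
E
```

```text
top [[474.54149415   0.         321.60359377]
 [  0.         474.54149415 201.78003285]
 [  0.           0.           1.        ]] [[ 1.02670958e-02 -9.90097784e-01  1.40003448e-01  4.48695003e+02]
 [-9.99767431e-01 -7.50869046e-03  2.02164319e-02 -1.68905229e+01]
 [-1.89650018e-02 -1.40178451e-01 -9.89944610e-01  1.23367137e+03]
 [ 0.00000000e+00  0.00000000e+00  0.00000000e+00  1.00000000e+00]]
scene [[366.11738267   0.         315.58727738]
 [  0.         366.11738267 195.39526904]
 [  0.           0.           1.        ]] [[ 1.40665686e-01  6.87846495e-01 -7.12095755e-01  1.26592127e+03]
 [ 9.89978414e-01 -1.06791143e-01  9.24034142e-02 -9.53706909e+01]
 [-1.24861552e-02 -7.17957416e-01 -6.95975032e-01  7.09502914e+02]
 [ 0.00000000e+00  0.00000000e+00  0.00000000e+00  1.00000000e+00]]
0.1 [260.28053246 567.9604381  175.72369454] [-3.14064112e+00 -9.58144156e-05  2.71181717e+00] 1.0004365478429489
```

View pics/top0.png

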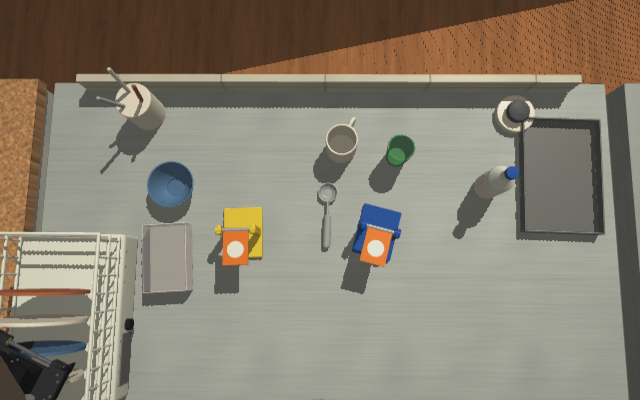

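View pics/scene0.png

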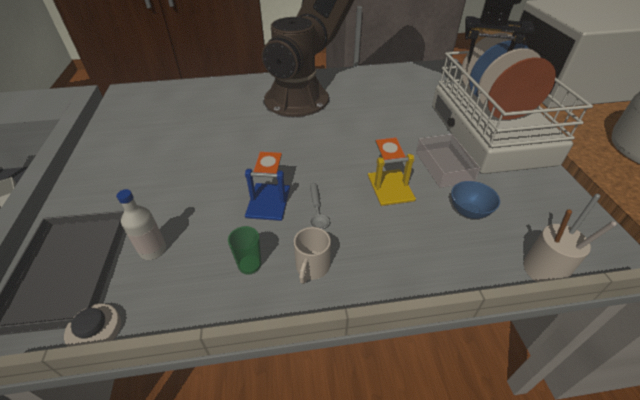

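The top view shows the blue stand at about (378,235), with its orange paddle at (376,246) towards the robot. Yellow is at (242,235), the spoon at (327,215), the tumbler at (400,150). I'll zoom in on the blue stand.

```bash
python3 - <<'E'
import cv2,numpy as np
a=cv2.imread("pics/top0.png")[195:275,340:420]; b=cv2.imread("pics/scene0.png")[140:230,230:310]
f=lambda c:cv2.resize(c,(400,500),interpolation=cv2.INTER_CUBIC)
cv2.imwrite("pics/crop.png",np.hstack([cv2.resize(a,(400,400),interpolation=2),cv2.resize(b[:80],(400,400),interpolation=2)]))
E
```

```text
(no output)
```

View pics/crop.png

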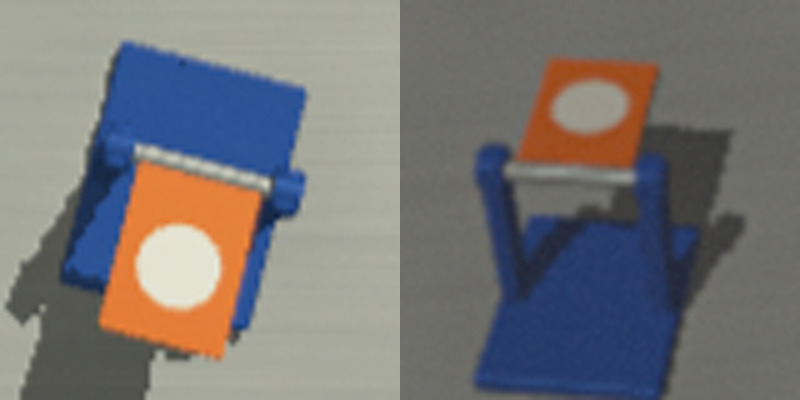

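```bash
cat >h.py <<'E'
import numpy as np
from cell import *
def proj(n,P):
    i=camera_info(n); T=np.linalg.inv(i["cam_to_world"]); p=(T[:3,:3]@np.array(P,float).T).T+T[:3,3]
    q=(i["K"]@p.T).T; return q[:,:2]/q[:,2:]
def model(v,L):
    x,y,w,a=v;c,s=np.cos(w),np.sin(w);o=[]
    for p in L:
        if len(p)==2: p=(-p[0]*np.cos(a)+3*np.sin(a),p[1],100+p[0]*np.sin(a)+3*np.cos(a))
        o.append((x+c*p[0]-s*p[1],y+s*p[0]+c*p[1],p[2]))
    return o
E
python3 - <<'E'
from h import *
from scipy.optimize import least_squares as ls
tL=[(65,50,12),(65,-50,12),(-65,-50,8),(85,30),(85,-30)]
tp=np.array([(123,42),(306,88),(243,328),(100,325),(221,360)])/5+[340,195]
sL=[(65,-50,6),(65,50,6),(85,-30),(85,30)]
sp=np.array([(75,382),(262,393),(150,58),(258,65)])/5+[230,140]
f=lambda v:np.r_[(proj("top",model(v,tL))-tp).ravel(),(proj("scene",model(v,sL))-sp).ravel()]
r=ls(f,[550,-130,-.2,.05],loss="soft_l1");print(r.x,np.round(f(r.x),1))
# rough ground spots of others, top view
i=camera_info("top");M=i["cam_to_world"]
for n,u,z in(("mug",(342,140),90),("tumbler",(400,150),100),("soap cap",(513,172),190),("spoon",(327,240),10),("yel",(235,232),100)):
    d=M[:3,:3]@np.linalg.inv(i["K"])@[*u,1];k=(z-M[2,3])/d[2];print(n,M[:3,3]+k*d)
E
```

```text
[ 5.44537137e+02 -1.33166043e+02 -2.44885608e-01  2.01242737e-02] [-1.2 -0.6 -0.2 -0.3  0.5  0.8 -1.   0.4 -0.4 -0.1 -0.7 -0.  -0.4  0.4
 -0.5  0.1 -0.3 -0.1]
mug [765.44397548 -42.5006349   90.        ]
tumbler [ 738.24571359 -183.9998201   100.        ]
soap cap [ 666.42112537 -420.66818839  190.        ]
spoon [522.46949053  -6.81903336  10.        ]
yel [534.20104952 213.38942713 100.        ]
```

Call:
{"op": "move_arm", "data": {
  "commands": [
    [[0, 0, 4], [0, 0, 0], 0],
    [[0, 0, 5], [0, 0, 0], 0],
    [[0, 0, 5], [0, 0, 0], 0],
    [[2.8, -4, 0], [0, 0, 5.3], 0],
    [[2.8, -4, 0], [0, 0, 5.3], 0],
    [[2.8, -4, 0], [0, 0, 0], 0],
    [[2.8, -4, 0], [0, 0, 0], 0],
    [[2.8, -4, 0], [0, 0, 0], 0],
    [[2.8, -4, 0], [0, 0, 0], 0],
    [[2.7, -4, 0], [0, 0, 0], 0]
  ]
}}

```text
t: 1.1
eef_pos: [456.1, 286.4, 316.1]
tcp_rot: [-3.142, -0.0, 2.897]
ft_force: [0.6, -0.3, -0.7]
opening: 0.214
grip_force: 0.0
```

Call:
{"op": "move_arm", "data": {
  "commands": [
    [[0, -4.8, 0], [0, 0, 0], 0],
    [[0, -4.8, 0], [0, 0, 0], 0],
    [[0, -4.8, 0], [0, 0, 0], 0],
    [[0, -4.8, 0], [0, 0, 0], 0],
    [[0, -4.8, 0], [0, 0, 0], 0],
    [[0, -4.8, 0], [0, 0, 0], 0],
    [[0, -4.8, 0], [0, 0, 0], 0],
    [[0, -4.8, 0], [0, 0, 0], 0],
    [[0, -4.8, 0], [0, 0, 0], 0],
    [[0, -4.8, 0], [0, 0, 0], 0]
  ]
}}

```text
t: 2.1
eef_pos: [454.9, -193.8, 316.2]
tcp_rot: [3.141, -0.0, 2.897]
ft_force: [1.0, 0.7, 0.3]
opening: 0.004
grip_force: 0.0
```

Call:
{"op": "move_arm", "data": {
  "commands": [
    [[0, -2, 0], [8, -2, 0], 0],
    [[0, -2, 0], [8, -2, 0], 0],
    [[0, -2, 0], [8, -2, 0], 0],
    [[0, 0, 0], [8, -2, 0], 0],
    [[0, 0, 0], [8, -2, 0], 0],
    [[0, 0, 0], [8, -2, 0], 0],
    [[0, 0, 0], [0, 0, 0], 0]
  ]
}}

```text
t: 2.8
eef_pos: [454.6, -253.4, 313.4]
tcp_rot: [2.271, -0.005, 2.893]
ft_force: [-0.3, 0.4, -0.3]
opening: 0.007
grip_force: 0.0
```

```bash
cat >>h.py <<'E'
def rep(v=(544.5,-133.2,-.245)):
    from scipy.spatial.transform import Rotation as R
    s=state();p=s["eef_pos"];c,n=np.cos(v[2]),np.sin(v[2]);dx,dy=p[0]-v[0],p[1]-v[1]
    r=R.from_euler("xyz",s["tcp_rot"]).as_matrix();W=np.array([[c,n,0],[-n,c,0],[0,0,1]])
    print("t",s["t"],"stand-frame tcp",np.round([c*dx+n*dy,-n*dx+c*dy,p[2]],1),"zaxis",np.round(W@r[:,2],2),"yaxis",np.round(W@r[:,1],2),"j",np.round(s["joints"],2),"F",np.round(s["ft_force"],1))
E
python3 -c "
from h import *;rep()"
```

```text
t 2.8 stand-frame tcp [ -58.1 -138.4  313.4] zaxis [-0.    0.76 -0.64] yaxis [0.01 0.64 0.76] j [-0.99  0.47  1.52  0.61  1.78 -2.38] F [-0.3  0.4 -0.3]
```

Call:
{"op": "move_arm", "data": {
  "commands": [
    [[0, 0, -4.8], [0, 0, 0], 0],
    [[0, 0, -5], [0, 0, 0], 0],
    [[0, 0, -5], [0, 0, 0], 0],
    [[0, 0, -5], [0, 0, 0], 0],
    [[0, 0, -5], [0, 0, 0], 0],
    [[0, 0, 0], [0, 0, 0], 0],
    [[0.8, 3.4, 0], [0, 0, 0], 0],
    [[0.8, 3.4, 0], [0, 0, 0], 0],
    [[0, 0, 0], [0, 0, 0], 0]
  ]
}}

```text
t: 3.7
eef_pos: [472.0, -180.8, 71.2]
tcp_rot: [2.279, 0.001, 2.901]
ft_force: [0.2, -0.7, 0.4]
opening: 0.002
grip_force: 0.0
```

```bash
python3 -c "
from h import *;rep()
import cv2
a=read_camera('top')[120:320,260:500];b=read_camera('scene')[60:260,150:390]
cv2.imwrite('pics/v1.png',np.hstack([cv2.resize(a,(400,333),interpolation=2),cv2.resize(b,(400,333),interpolation=2)]))"
```

```text
t 3.7 stand-frame tcp [-58.8 -63.7  71.2] zaxis [-0.    0.76 -0.65] yaxis [-0.    0.65  0.76] j [-0.89  0.72  1.83  0.68  1.28 -2.66] F [ 0.2 -0.7  0.4]
```

View pics/v1.png

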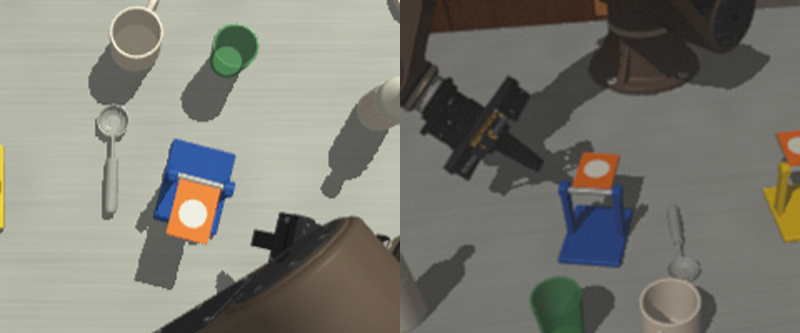

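The finger is at y' = -64 beside the paddle, in front of the post. The top crop shows the fingertip at (258,240) and the paddle's right side at (215,235). Joint 6 is near its limit, so I'll twist the tool 20° about its own axis, then go under.

Call:
{"op": "move_arm", "data": {
  "commands": [
    [[0, 0, 0], [1.2, 4.9, -4.3], 0],
    [[0, 0, 0], [1.2, 4.9, -4.3], 0],
    [[0, 0, 0], [1.2, 4.9, -4.3], 0],
    [[0, 0, -0.5], [0, 0, 0], 0],
    [[0, 0, 0], [0, 0, 0], 0]
  ]
}}

```text
t: 4.3
eef_pos: [471.5, -184.7, 63.5]
tcp_rot: [2.31, -0.258, 2.668]
ft_force: [0.6, -0.4, 0.3]
opening: 0.007
grip_force: 0.0
```

```bash
python3 -c "
from h import *;rep()"
```

```text
t 4.3 stand-frame tcp [-58.3 -67.7  63.5] zaxis [ 0.    0.76 -0.65] yaxis [0.34 0.61 0.71] j [-0.9   0.73  1.83  0.68  1.27 -2.33] F [ 0.6 -0.4  0.3]
```

Call:
{"op": "move_arm", "data": {
  "commands": [
    [[0.6, 2.3, -0.3], [0, 0, 0], 0],
    [[0.6, 2.3, -0.2], [0, 0, 0], 0],
    [[0, 0, 0], [0, 0, 0], 0],
    [[-0.2, 0.1, 0.8], [0, 0, 0], 0],
    [[-0.2, 0.1, 0.8], [0, 0, 0], 0]
  ]
}}

```text
t: 4.8
eef_pos: [479.4, -136.6, 75.0]
tcp_rot: [2.31, -0.26, 2.666]
ft_force: [-0.4, -0.7, 0.3]
opening: 0.006
grip_force: 0.0
```

Call:
{"op": "move_arm", "data": {
  "commands": [
    [[-0.15, 0.0, 0.9], [0, 0, 0], 0],
    [[-0.15, 0.0, 0.9], [0, 0, 0], 0],
    [[0.2, -0.05, 1.15], [0, 0, 0], 0],
    [[0.2, -0.05, 1.15], [0, 0, 0], 0],
    [[0.5, -0.15, 0.95], [0, 0, 0], 0],
    [[0.5, -0.15, 0.95], [0, 0, 0], 0],
    [[0, 0, 0], [0, 0, 0], 0]
  ]
}}

```text
t: 5.5
eef_pos: [491.4, -140.2, 135.3]
tcp_rot: [2.31, -0.259, 2.666]
ft_force: [-0.7, 0.6, 0.1]
opening: 0.007
grip_force: 0.0
```

```bash
python3 -c "
from h import *;rep()
import cv2
a=read_camera('top')[120:320,260:500];b=read_camera('scene')[60:260,150:390]
cv2.imwrite('pics/v2.png',np.hstack([cv2.resize(a,(400,333),interpolation=2),cv2.resize(b,(400,333),interpolation=2)]))"
```

```text
t 5.5 stand-frame tcp [-49.8 -19.7 135.3] zaxis [ 0.    0.76 -0.65] yaxis [0.34 0.61 0.71] j [-0.82  0.6   1.84  0.71  1.34 -2.21] F [-0.7  0.6  0.1]
```

View pics/v2.png

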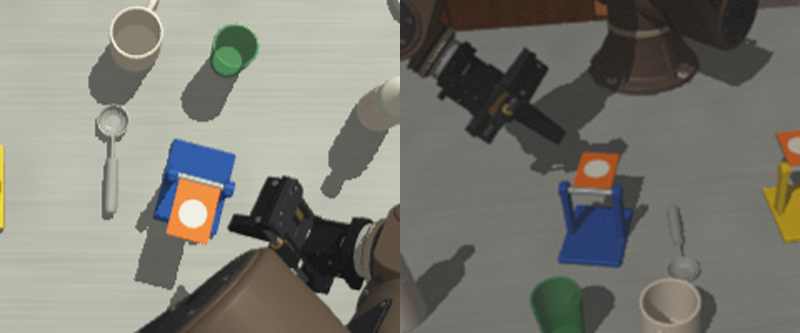

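The paddle is still down, and the fingertip in the top view is about 40 crop px to its right, further than computed. I'll check the TCP projection against what I see.

```bash
python3 -c "
from h import *
p=np.array(state()['eef_pos'])
print('crop px top',(proj('top',[p])-[260,120])/.6,'scene',(proj('scene',[p])-[150,60])/.6)
v=(544.5,-133.2,-.245,.02)
print('pivot ends', (proj('top',model(v,[(0,41,111),(0,-41,111),(85,30),(85,-30)]))-[260,120])/.6)
"
```

```text
crop px top [[207.03612969 218.64378358]] scene [[182.19075763 151.29602227]]
pivot ends [[172.21925134 173.74550597]
 [228.49846207 188.21721481]
 [165.01276357 234.01208006]
 [206.33027354 244.81544097]]
```

```bash
python3 -c "
from h import *;import cv2
from scipy.spatial.transform import Rotation as R
def tri(a,b):
    P=[camera_info(n)['K']@np.linalg.inv(camera_info(n)['cam_to_world'])[:3] for n in('top','scene')]
    X=cv2.triangulatePoints(*P,np.array(a,float),np.array(b,float));return (X[:3]/X[3]).ravel()
s=state();X=tri([399.2,255],[247.8,141]);d=X-s['eef_pos'];print(X,d,R.from_euler('xyz',s['tcp_rot']).as_matrix().T@d)
print(proj('top',[X]),proj('scene',[X]))
a=read_camera('top')[215:290,380:470];b=read_camera('scene')[95:170,190:280]
cv2.imwrite('pics/v3.png',np.hstack([cv2.resize(a,(400,333),interpolation=2),cv2.resize(b,(400,333),interpolation=2)]))"
```

```text
[ 481.25149956 -168.28382336  161.73453437] [ -9.23283402 -28.57701066  27.55294844] [  2.42351302   0.63930704 -40.67890856]
[[398.42190949 254.99462912]] [[246.65248658 140.99426478]]
```

View pics/v3.png

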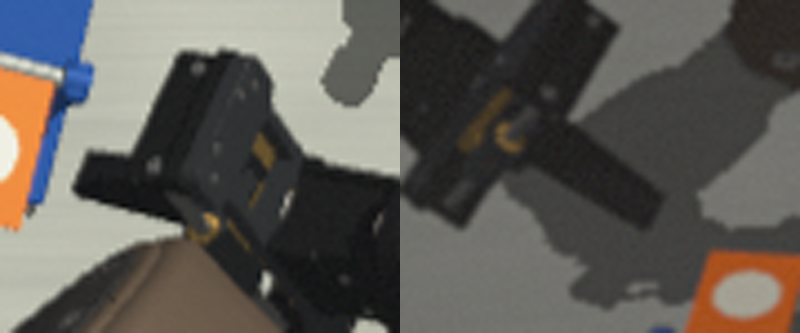

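Both views show the real fingertip about 41 mm behind the reported TCP, almost exactly along the tool's axis. The finger therefore passed beside the paddle without touching it. I'll allow for that offset and redo the insertion.

Call:
{"op": "move_arm", "data": {
  "commands": [
    [[-1.5, -1.7, 0], [0, 0, 0], 0],
    [[0, 0, -3.5], [0, 0, 0], 0],
    [[0, 0, -3.5], [0, 0, 0], 0],
    [[0, 0, -3.4], [0, 0, 0], 0],
    [[0, 0, 0], [0, 0, 0], 0],
    [[0.6, 2.5, 0], [0, 0, 0], 0],
    [[0.6, 2.5, 0], [0, 0, 0], 0],
    [[0, 0, 0], [0, 0, 0], 0]
  ]
}}

```text
t: 6.5
eef_pos: [487.4, -104.4, 31.7]
tcp_rot: [2.309, -0.262, 2.668]
ft_force: [-0.3, -0.3, -0.2]
opening: 0.003
grip_force: 0.0
```

```bash
python3 -c "
from h import *;rep()
import cv2
a=read_camera('top')[195:275,340:436];b=read_camera('scene')[110:190,210:306]
cv2.imwrite('pics/v4.png',np.hstack([cv2.resize(a,(400,333),interpolation=2),cv2.resize(b,(400,333),interpolation=2)]))"
```

```text
t 6.5 stand-frame tcp [-62.4  14.1  31.7] zaxis [-0.    0.76 -0.65] yaxis [0.34 0.61 0.71] j [-0.78  0.76  1.94  0.8   1.14 -2.38] F [-0.3 -0.3 -0.2]
```

View pics/v4.png

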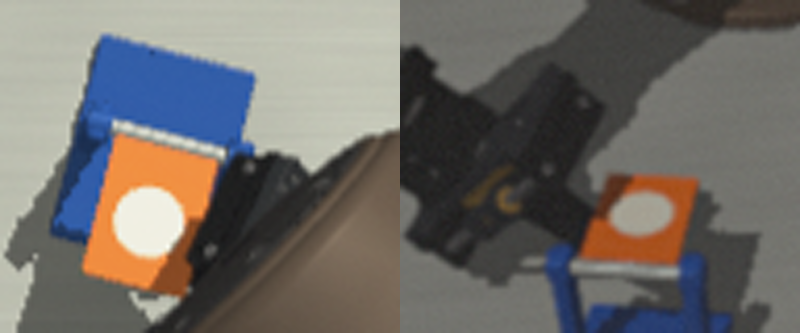

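The finger is now under the paddle's right side: its tip disappears under the orange face at scene crop (590,235). Now I lift it, following the arc.

Call:
{"op": "move_arm", "data": {
  "commands": [
    [[0, 0, 0.8], [0, 0, 0], 0],
    [[0, 0, 0.8], [0, 0, 0], 0],
    [[-0.2, 0.05, 0.9], [0, 0, 0], 0],
    [[-0.2, 0.05, 0.9], [0, 0, 0], 0],
    [[0.2, -0.05, 1.15], [0, 0, 0], 0],
    [[0.2, -0.05, 1.15], [0, 0, 0], 0],
    [[0.5, -0.15, 0.95], [0, 0, 0], 0],
    [[0.5, -0.15, 0.95], [0, 0, 0], 0],
    [[0, 0, 0], [0, 0, 0], 0]
  ]
}}

```text
t: 7.5
eef_pos: [498.3, -110.0, 107.5]
tcp_rot: [2.31, -0.26, 2.667]
ft_force: [-0.0, -0.2, 0.2]
opening: 0.007
grip_force: 0.0
```

```bash
python3 -c "
from h import *;rep()
import cv2
a=read_camera('top')[195:275,340:436];b=read_camera('scene')[110:190,210:306]
cv2.imwrite('pics/v5.png',np.hstack([cv2.resize(a,(400,333),interpolation=2),cv2.resize(b,(400,333),interpolation=2)]))"
```

```text
t 7.5 stand-frame tcp [-50.5  11.2 107.5] zaxis [ 0.    0.76 -0.65] yaxis [0.34 0.61 0.71] j [-0.77  0.64  1.89  0.76  1.26 -2.24] F [-0.  -0.2  0.2]
```

View pics/v5.png

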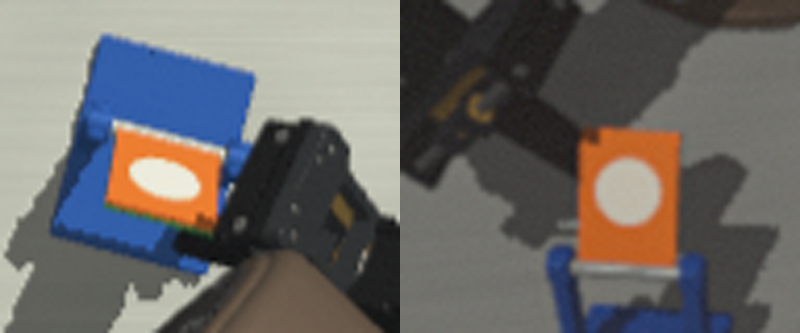

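Paddle is up at about 60°, with green just showing under its edge at top crop (160,218), and the stand hasn't moved. I'll continue over the top.

Call:
{"op": "move_arm", "data": {
  "commands": [
    [[0.9, -0.1, 0.75], [0, 0, 0], 0],
    [[0.9, -0.1, 0.75], [0, 0, 0], 0],
    [[1.1, -0.15, 0.4], [0, 0, 0], 0],
    [[1.1, -0.15, 0.4], [0, 0, 0], 0],
    [[1.1, -0.15, 0], [0, 0, 0], 0],
    [[1.1, -0.15, 0], [0, 0, 0], 0],
    [[1.1, -0.15, -0.4], [0, 0, 0], 0],
    [[1.1, -0.15, -0.4], [0, 0, 0], 0],
    [[0.9, -0.1, -0.75], [0, 0, 0], 0],
    [[0.9, -0.1, -0.75], [0, 0, 0], 0]
  ]
}}

```text
t: 8.6
eef_pos: [600.1, -122.8, 105.4]
tcp_rot: [2.31, -0.262, 2.666]
ft_force: [-1.0, 0.4, 0.9]
opening: 0.007
grip_force: 0.4
```

```bash
python3 -c "
from h import *;rep()
import cv2
a=read_camera('top')[175:275,340:460];b=read_camera('scene')[110:230,210:354]
cv2.imwrite('pics/v6.png',np.hstack([cv2.resize(a,(400,333),interpolation=2),cv2.resize(b,(400,333),interpolation=2)]))"
```

```text
t 8.6 stand-frame tcp [ 51.5  23.6 105.4] zaxis [-0.    0.76 -0.65] yaxis [0.34 0.61 0.71] j [-0.68  0.73  1.65  0.79  1.32 -2.09] F [-1.   0.4  0.9]
```

View pics/v6.png

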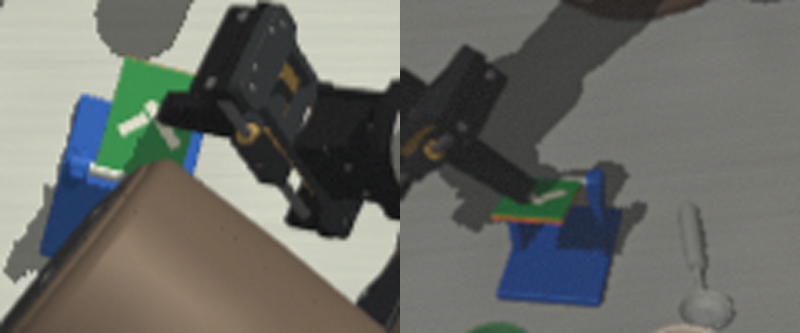

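The paddle is over, green face up and nearly level at top crop (145,120). Now I press it down onto its stop.

Call:
{"op": "move_arm", "data": {
  "commands": [
    [[0.5, -0.1, -0.7], [0, 0, 0], 0],
    [[0.4, -0.1, -0.6], [0, 0, 0], 0],
    [[0, 0, -0.3], [0, 0, 0], 0],
    [[0, 0, 0], [0, 0, 0], 0]
  ]
}}

```text
t: 9.1
eef_pos: [608.3, -124.8, 89.8]
tcp_rot: [2.31, -0.262, 2.666]
ft_force: [-0.5, 1.1, 0.0]
opening: 0.004
grip_force: 0.0
```

Call:
{"op": "move_arm", "data": {
  "commands": [
    [[0, 0, -0.2], [0, 0, 0], 0],
    [[0, 0, -0.1], [0, 0, 0], 0],
    [[0, 0, 0], [0, 0, 0], 0]
  ]
}}

```text
t: 9.4
eef_pos: [608.4, -124.9, 87.3]
tcp_rot: [2.31, -0.261, 2.666]
ft_force: [-0.5, -0.6, -0.2]
opening: 0.006
grip_force: 0.2
```

Call:
{"op": "move_arm", "data": {
  "commands": [
    [[0, 0, -0.15], [0, 0, 0], 0],
    [[0, 0, -0.1], [0, 0, 0], 0],
    [[0, 0, 0], [0, 0, 0], 0]
  ]
}}

```text
t: 9.7
eef_pos: [608.4, -124.8, 84.6]
tcp_rot: [2.31, -0.262, 2.666]
ft_force: [0.8, -0.1, 0.9]
opening: 0.005
grip_force: 0.2
```

Call:
{"op": "move_arm", "data": {
  "commands": [
    [[0, 0, -0.15], [0, 0, 0], 0],
    [[0, 0, 0], [0, 0, 0], 0]
  ]
}}

```text
t: 9.9
eef_pos: [608.5, -124.8, 83.4]
tcp_rot: [2.309, -0.261, 2.666]
ft_force: [0.5, -0.3, 2.8]
opening: 0.008
grip_force: 1.3
```

Call:
{"op": "move_arm", "data": {
  "commands": [
    [[0, 0, -0.15], [0, 0, 0], 0],
    [[0, 0, 0], [0, 0, 0], 0]
  ]
}}

```text
t: 10.1
eef_pos: [608.7, -124.8, 82.7]
tcp_rot: [2.308, -0.261, 2.667]
ft_force: [-0.8, -0.7, 8.9]
opening: 0.001
grip_force: 4.4
```

```bash
python3 -c "
from h import *;rep()
import cv2
a=read_camera('top')[185:265,350:446];b=read_camera('scene')[150:220,230:314]
cv2.imwrite('pics/v7.png',np.hstack([cv2.resize(a,(400,333),interpolation=2),cv2.resize(b,(400,333),interpolation=2)]))"
```

```text
t 10.1 stand-frame tcp [60.2 23.7 82.7] zaxis [-0.    0.76 -0.65] yaxis [0.34 0.61 0.72] j [-0.67  0.77  1.64  0.8   1.3  -2.11] F [-0.8 -0.7  8.9]
```

View pics/v7.png

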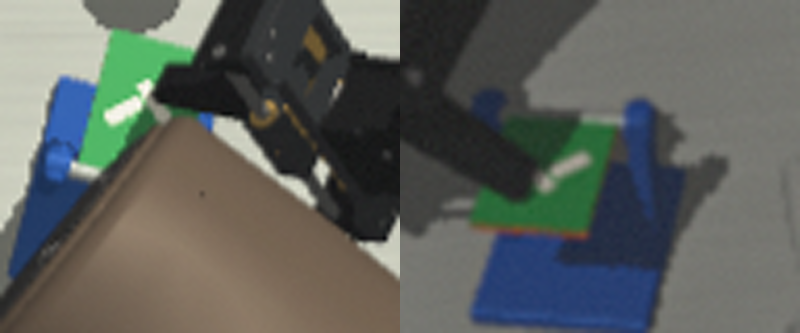

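Force jumped to 9 N, so the paddle is on its stop, green face up. Next I withdraw straight up, then away to the right and back.

Call:
{"op": "move_arm", "data": {
  "commands": [
    [[0, 0, 1], [0, 0, 0], 0],
    [[0, 0, 3], [0, 0, 0], 0],
    [[0, 0, 5], [0, 0, 0], 0],
    [[0, 0, 5], [0, 0, 0], 0],
    [[0, 0, 5], [0, 0, 0], 0],
    [[-2, -3.5, 2], [0, 0, 0], 0],
    [[-2, -3.5, 2], [0, 0, 0], 0],
    [[-2, -3.5, 2], [0, 0, 0], 0],
    [[-2, -3.5, 2], [0, 0, 0], 0],
    [[-2, -3.5, 2], [0, 0, 0], 0]
  ]
}}

```text
t: 11.2
eef_pos: [507.2, -300.9, 372.9]
tcp_rot: [2.311, -0.262, 2.666]
ft_force: [0.8, 0.8, 0.6]
opening: 0.007
grip_force: 0.0
```

Call:
{"op": "move_arm", "data": {
  "commands": [
    [[-2, -3.5, 0], [0, 0, 0], 0],
    [[-2, -3.5, 0], [0, 0, 0], 0],
    [[0, 0, 0], [0, 0, 0], 0],
    [[0, 0, 0], [0, 0, 0], 0]
  ]
}}

```text
t: 11.6
eef_pos: [468.0, -370.4, 371.5]
tcp_rot: [2.31, -0.262, 2.664]
ft_force: [0.3, 0.0, 0.0]
opening: 0.005
grip_force: 0.0
```

```bash
python3 - <<'E'
from h import *;rep()
import cv2
v0=(544.5,-133.2,-.245,np.pi)
for n in("top","scene"):
    im=read_camera(n);h=cv2.cvtColor(im,cv2.COLOR_BGR2HSV);old=cv2.imread(f"pics/{n}0.png")
    q=np.round(proj(n,model(v0,[(85,30),(85,-30),(0,-30),(0,30)]))).astype(int)
    x0,y0=q.min(0)-6;x1,y1=q.max(0)+6
    m=np.zeros(im.shape[:2],np.uint8);g=cv2.inRange(h,(45,90,50),(75,255,255));m[y0:y1,x0:x1]=g[y0:y1,x0:x1]
    c=max(cv2.findContours(m,0,2)[0],key=cv2.contourArea)
    print(n,"green corners",np.round(cv2.boxPoints(cv2.minAreaRect(c)),1).tolist())
    for a in(0,.05,.1,.2):print(" tilt",a,np.round(proj(n,model((*v0[:3],np.pi-a),[(85,30),(85,-30)])) if 0 else proj(n,[p for p in model((*v0[:3],0),[(85*np.cos(a),s,103+85*np.sin(a)) for s in(30,-30)])]),1).tolist())
    # shift of whole blue stand region: compare blue base front corners before/after
    B=lambda i:cv2.inRange(cv2.cvtColor(i,cv2.COLOR_BGR2HSV),(105,120,30),(125,255,255))
    c0=q.mean(0).astype(int);w=(slice(c0[1]-45,c0[1]+50),slice(c0[0]-40,c0[0]+40))
    for i in(old,im):
        ys,xs=np.nonzero(B(i)[w]);s=xs+ys;d=xs-ys;print(" blue extremes",[(int(xs[k]),int(ys[k])) for k in(s.argmin(),d.argmax(),d.argmin(),s.argmax())])
    df=cv2.absdiff(im,old).max(2)>40
    _,_,st,_=cv2.connectedComponentsWithStats(df.astype(np.uint8));print(" changed",[r.tolist() for r in st[1:] if r[4]>15])
E
```

```text
t 11.6 stand-frame tcp [ -16.7 -248.6  371.5] zaxis [ 0.    0.76 -0.65] yaxis [0.34 0.61 0.71] j [-1.06  0.59  1.15  0.62  2.02 -1.94] F [0.3 0.  0. ]
top green corners [[368.3999938964844, 223.39999389648438], [376.8999938964844, 191.10000610351562], [401.0, 197.5], [392.5, 229.8000030517578]]
 tilt 0 [[376.0, 191.7], [400.4, 197.8]]
 tilt 0.05 [[376.2, 191.4], [400.6, 197.6]]
 tilt 0.1 [[376.3, 191.2], [400.8, 197.4]]
 tilt 0.2 [[376.6, 191.2], [401.2, 197.4]]
 blue extremes [(21, 37), (57, 46), (9, 83), (46, 92)]
 blue extremes [(21, 37), (57, 46), (9, 83), (46, 92)]
 changed [[368, 192, 33, 38, 843], [340, 227, 53, 67, 1827], [549, 228, 91, 93, 3510], [628, 251, 6, 11, 30], [233, 309, 396, 91, 21287], [0, 329, 14, 16, 122], [0, 343, 76, 57, 2730]]
scene green corners [[244.89999389648438, 196.0], [246.8000030517578, 173.6999969482422], [274.20001220703125, 176.10000610351562], [272.20001220703125, 198.39999389648438]]
 tilt 0 [[269.1, 197.1], [244.4, 195.5]]
 tilt 0.05 [[268.9, 195.8], [244.1, 194.2]]
 tilt 0.1 [[268.8, 194.4], [243.9, 192.8]]
 tilt 0.2 [[268.5, 191.5], [243.5, 189.9]]
 blue extremes [(26, 29), (61, 30), (25, 75), (61, 78)]
 blue extremes [(26, 29), (61, 30), (25, 75), (61, 78)]
 changed [[10, 0, 68, 60, 1679], [259, 0, 44, 45, 959], [459, 0, 62, 69, 1723], [315, 48, 12, 20, 166], [267, 56, 7, 13, 72], [345, 56, 4, 10, 17], [414, 60, 31, 13, 194], [326, 66, 40, 50, 1185], [451, 69, 4, 6, 16], [273, 71, 25, 10, 58], [457, 70, 4, 9, 24], [177, 75, 97, 62, 2274], [254, 152, 42, 32, 644], [245, 175, 39, 31, 703]]
```

The paddle measures flat, with tilt about 0. The stand's corners are unchanged to the pixel, nothing else near it moved, and the arm is clear.

```bash
python3 -c "
from cell import *
print(env.job_done())"
```

```text
the job is handed in; nothing more can be done
None
```

I pushed the blue paddle right over its pivot and it now lies flat on the far side, green face up; the blue stand did not move, nothing else was touched, the arm is clear, and the job was handed in at about 12 s.

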